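# Draw the blind plug from the easel's mast socket

## Task

Take the red-handled puller key out of its wooden stand, find the keyway of the blind plug in the grey mast socket by feel without forcing it, push the key in up to its collar and twist it to lock. Draw the plug straight up out of the socket, gently, and stand it upright on the round cork mat with the key left in it. Leave the glass jar, the paint tube and the eraser where they are.

Things in the scene. Friction and masses are not known exactly. Their poses are not given: they have to be found in the camera images.
- mast_socket: Grey iron socket fixed to the table: flange 96x96x8 mm with four screws, barrel 60 mm diameter, rim 46 mm above the table, bore 43 mm wide, floor at 10 mm. Three sprung black pins in the bore grip the plug: it takes about 8 to 18 N to draw it, over the first 28 mm of travel. Origin: centre of the underside, z up, on the bore axis.
- blind_plug: Loose aluminium plug, 40 mm diameter, 32 mm tall, about 0.26 kg, standing on the floor of the bore, its top 4 mm below the rim, a brass keyway insert in its top. Hollow below the insert down to 10 mm above the underside. It may turn in the bore when twisted harder than about 0.2 N m, which does no harm. Origin: centre of its underside, z up.
- keyway_face (a point): Centre of the brass insert's top face, 31.5 mm above the plug's origin, axes as the plug's. Face 5 mm thick, hole 13 mm wide crossed by a slot 27x8.4 mm. The insert is turned stiffly in the plug: the slot lies along the plug's x only to within 0.5 rad either way; that angle is not reported. Lugs under the face meet stops about 60 degrees to either side of the slot; from 35 degrees on they hold.
- puller_key: Loose steel puller key, upright, 100 mm tall, 0.10 kg. Origin: tip of its nose, z up the shaft. Nose 10 mm diameter ending in a 4 mm cone, shaft 10 mm, collar 30 mm diameter at 19.5 to 23.5 mm above the tip, red handle at 70 to 100 mm, 56 mm along x, 16 mm along y. Half a turn makes no difference. It starts in key_stand, tip 8.5 mm above the table, collar on the stand.
- key_lugs (a point): Key axis at the lugs' underside, 7 mm above the nose tip. Lugs: a bar 24 mm along the key's x, 6 mm along y, 5.5 mm high. Resting on the insert's face they leave the nose 7 mm down the hole; dropped through the slot the key sinks 12.5 mm more, till its collar meets the face; it then has 2 mm of play up before locked lugs touch the face's underside.
- key_grip (a point): Point on the key's axis in the red handle, 88 mm above the nose tip; axes as the key's. Grip here across the key's y (16 mm).
- key_stand: Fixed pale wooden block 68x50x28 mm (with three small brass studs on top) on a foot 84x66x6 mm, with a slot 28x10 mm along its x that holds the key. Origin: centre of the underside.
- cork_mat: Flat round brown cork mat fixed to the table, 100 mm diameter, 6 mm thick. Origin: centre of the underside.
- glass_jar: Bystander: clear glass jar with a red screw lid, 62 mm diameter, 86 mm tall, upright. Origin: centre of the underside.
- paint_tube: Bystander: crumpled yellow and green paint tube lying flat, 49x125x28 mm, long along its y. Origin: centre of the underside.
- grey_eraser: Bystander: worn grey-white eraser 22x52x13 mm. Origin: centre of the underside.

How it is judged:
On the way, in this order (a step that is already met when the one before it is completed fails the run):
1. the key is in the keyway: nose tip less than 18 mm above the plug's underside (on its axis to 6 mm), plug still down in the socket (z of puller_key in the frame of blind_plug below 0.018 m and horizontal distance between puller_key and blind_plug below 0.006 m and z of blind_plug in the frame of mast_socket below 0.016 m), for 0.2 s.
2. the plug hangs clear above the socket on the locked key, upright to 0.3 rad (z of blind_plug in the frame of mast_socket above 0.05 m and z of puller_key in the frame of blind_plug below 0.018 m and angle between blind_plug's own z axis and vertical below 0.3 rad), for 0.2 s.
At the end, for the whole second after the job is handed in: The plug stands upright (0.1 rad) and at rest on the round cork mat, its centre within 25 mm of the mat's centre, with the key still in its keyway and released (horizontal distance between blind_plug and cork_mat below 0.025 m and z of blind_plug in the frame of cork_mat below 0.009 m and angle between blind_plug's own z axis and vertical below 0.1 rad and z of puller_key in the frame of blind_plug below 0.018 m and linear speed of blind_plug below 0.02 m/s and linear speed of puller_key below 0.03 m/s); the robot touches nothing.
It fails at once if the key is forced: more than 35 N between key and plug (contact force between puller_key and blind_plug above 35 N).
It fails at once if the plug is rammed: more than 25 N between plug and mat (contact force between blind_plug and cork_mat above 25 N).
It fails at once if the glass jar, paint tube or eraser is moved more than 20 mm (distance of any of glass_jar, paint_tube, grey_eraser from where it was at the start of the episode above 0.02 m).
It also fails if it takes over 67 s, if anything falls off the work surface, if the arm or the gripper's body presses on something with over 40 N, if the wrist force passes 120 N, or if a joint passes its speed limit or range.

## Robot

A 7-joint arm with a two-finger parallel gripper is mounted at the origin on a cart in front of the work surface, level with it; the furniture and walls round the work are solid. World frame = base frame: x ahead of the robot, y to its left, z up, the work surface at z = 0. Lengths are in m, angles in rad, forces in N, time in s.
With the tool pointing down it reaches from about 0.4 to 0.9 m from the base axis. Payload 5.6 kg.
Tool frame: the origin (TCP) lies at the very end of the fingers, on their centre line; the grasp point (between the pads) lies 19 mm behind it; z points along the fingers, y is the line along which they close (so a half turn about z gives the same grasp; the last joint's range is limited). The gripper opens to 92 mm and grips with 3 to 60 N. Pads are 20 mm wide; open, the fingers measure 128 mm over their backs; the gripper's body (75 mm by 189 mm) begins 69 mm behind the grasp point.
Start: joints at [-1.181, 0.468, -0.012, 1.603, 0.006, 1.071, -0.056], TCP at [0.273, 0.59, 0.215] pointing down, gripper open.
Joint ranges: [-2.53, 2.53], [-0.31, 2.02], [-1.57, 1.55], [0.28, 2.44], [-1.29, 4.43], [0.15, 1.84], [-2.92, 2.92]. Speed limits (rad/s): [2.57, 2.57, 3.14, 3.14, 3.14, 3.14, 3.14].

## Interface

Orientations are given as [roll, pitch, yaw] about the fixed x, y, z axes, in that order (R = Rz(yaw) Ry(pitch) Rx(roll)).
In Python, from workcell import monitor, camera, ticket, finder gives the robot as it stands.
- The arm moves only by the tool arm_command, never from a script. Its argument "steps" is a list that holds one entry, the list of rows, each a list of 7 numbers: the turn, a rotation vector about the tool's x, y, z in degrees, then the shift along the tool's x, y, z in mm, then the closure, from 0 (fully open) to 1 (shut). In form: [[[rx, ry, rz, dx, dy, dz, grip], ...]]. A call has 1 to 20 rows; each row is the pose to reach, as a shift and turn from the pose commanded when the call began, along the tool's axes at that moment; what a row does not reach only later rows make up. A row lasts 1/12 s, in which the tool goes at most 41.7 mm and 7.16 degrees, less where a joint would pass 70% of its speed; a pose out of reach is approached as far as the arm can. A call with a gripper value outside its range is refused whole. The fingers move at their own pace and stop on an object; the grip force is fixed at half the most. Time passes only in rows, so rows that repeat a pose let the fingers close. It gives the time, the measured TCP pose, the force, the opening and the grip force at its end, in the units of the state.
- monitor.sense(): the state, without advancing time (a new reading comes with each control period).
- camera(name): name is "scene" or "top" or "wrist"; returns a dict with "color" (384x512x3 uint8, red, green, blue), "fx", "fy", "cx", "cy" (pixels), "T" (4x4, takes a point from camera to world coordinates). Camera axes: x right, y down, z forward; pixel columns grow to the right and rows downward; lengths in m; the calibration is good to about 2 mm. The wrist camera is an equidistant fisheye: a pixel r from the principal point sees the ray r / f radians off the axis. A picture is of the moment at which its call begins. There is no depth.
- ticket.hand_in(): hands the job in; it is judged then, once.
Trained networks look in a picture, given as the dict that the camera call returned (one of the last four; its "shot" number tells which), for a name from the list of things; names that differ only in an ending like _2 or _b are one class to them, and where a whole thing is asked for, a point or a joint stands for the part that bears it (a point fixed in the world has none). Each returns a list of dicts, best first, with "confidence" (0 to 1); they miss things now and then, are a little off and sometimes report something else, mostly with a low value. They report only what shows in the picture. A call takes as long as a camera call.
- finder.look_for(picture, name): "at" ([x, y, z] in m, in the coordinates of the camera as it stood for that picture, good to about 4 mm: the middle of the surface that is visible of it).
- finder.tip_of(picture, name): "at" ([x, y, z] in m, in the coordinates of the camera as it stood for that picture, good to about 4 mm: a listed point, or the origin of a listed thing).
The state is a dict: "time": time; "q": joint angles; "joint_vel": joint speeds; "tau": joint torques, N m; "tool_pos": TCP position; "tcp_rot": TCP orientation; "contact_force": force on the tool from outside, world axes, zero at the start; "torque": the same for the moment, N m; "gripper_width": opening from 0.0 (shut) to 1.0 (fully open); "gripper_force": force on a finger pad.
Only numpy, scipy, OpenCV 4.12 (cv2) and the standard library are available. Lean on these libraries where they do the work, as an engineer would, in place of code of your own. Each camera call takes 0.05 s, during which the arm holds its last target. There are 200 camera calls.

## Working session

There is one attempt and no reset: what is moved stays moved. The work goes in short steps, Python scripts to look and compute and a tool call to move; the robot and the scene stay as the last step left them, time stands still between calls to the robot, and variables do not carry over. Pictures are saved under pics/ and viewed, at most 10 in all, crops included, and the job is handed in when it is done.

Besides the shell and the picture viewer there is one more tool, called after "Call:" in YAML: its name, and indented under it one key for each argument. arm_command: Moves the arm, as the interface text tells. Its arguments: {"type":"object","properties":{"steps":{"type":"array","items":{"type":"array","items":{"type":"array","items":{"type":"number"}}}}},"required":["steps"]}

```bash
mkdir -p pics
cat > h.py <<'E'
import numpy as np, cv2
from workcell import monitor, camera, ticket, finder
from scipy.spatial.transform import Rotation as R
def save(p,n): cv2.imwrite('pics/'+n+'.png',cv2.cvtColor(p['color'],cv2.COLOR_RGB2BGR))
def W(p,a): return (np.array(p['T'])@np.r_[a,1])[:3]
def px(p,w):
    c=np.linalg.inv(p['T'])@np.r_[w,1]; return p['fx']*c[0]/c[2]+p['cx'],p['fy']*c[1]/c[2]+p['cy']
def ray(p,u,v,z):
    T=np.array(p['T']); d=T[:3,:3]@np.array([(u-p['cx'])/p['fx'],(v-p['cy'])/p['fy'],1]); o=T[:3,3]
    return o+d*(z-o[2])/d[2]
E
python3 - <<'E'
from h import *
np.set_printoptions(precision=4,suppress=True)
s=monitor.sense(); print(s)
for c in ['top','scene']:
    p=camera(c); save(p,c)
    print(c,p['fx'],p['cx'],p['cy'],np.array(p['T']))
    for n in ['mast_socket','blind_plug','keyway_face','puller_key','key_grip','key_stand','cork_mat','glass_jar','paint_tube','grey_eraser']:
        r=finder.tip_of(p,n)
        print(n,[(np.round(W(p,x['at']),4),round(x['confidence'],2)) for x in r[:2]])
a=cv2.imread('pics/top.png');
E
```

```text
{'time': 0.0, 'q': array([-1.181 ,  0.4684, -0.0116,  1.6036,  0.006 ,  1.0714, -0.0563]), 'joint_vel': array([-0.0001, -0.0004,  0.0003,  0.0001, -0.0005,  0.0013,  0.0007]), 'tau': array([  0.0002, -52.0596,  -0.0124, -24.3748,  -0.0566,   0.0176,
         0.0002]), 'tool_pos': array([0.2724, 0.5895, 0.2137]), 'tcp_rot': array([-3.1398,  0.0001,  2.7087]), 'contact_force': array([-0.2077,  0.0406,  0.0827]), 'torque': array([-0.0288, -0.0203, -0.0452]), 'gripper_force': 0.0, 'gripper_width': 0.999416274371325}
top 372.43514210906324 249.9608975692281 190.12132992685895 [[-0.0088 -0.9921  0.125   0.3468]
 [-0.9998  0.0064 -0.0195  0.0087]
 [ 0.0186 -0.1252 -0.992   1.0058]
 [ 0.      0.      0.      1.    ]]
mast_socket [(array([ 0.4773,  0.0113, -0.0002]), 0.72), (array([ 0.4511, -0.1441, -0.0021]), 0.52)]
blind_plug [(array([0.4805, 0.0105, 0.0108]), 0.55)]
keyway_face [(array([0.4782, 0.0113, 0.0404]), 0.68)]
puller_key [(array([ 0.4871, -0.2713,  0.0102]), 0.78)]
key_grip [(array([ 0.4871, -0.2633,  0.0955]), 0.78)]
key_stand [(array([ 0.4889, -0.2666,  0.0006]), 0.94)]
cork_mat
[... 340 characters left out ...]

 [-0.0179 -0.6752 -0.7374  1.1346]
 [ 0.      0.      0.      1.    ]]
mast_socket [(array([ 0.4749,  0.014 , -0.0038]), 0.88)]
blind_plug [(array([0.4756, 0.01  , 0.0091]), 0.4)]
keyway_face [(array([0.4738, 0.0168, 0.043 ]), 0.52)]
puller_key [(array([ 0.4846, -0.2714,  0.0066]), 0.49)]
key_grip [(array([ 0.473 ,  0.0107, -0.0036]), 0.48), (array([ 0.4886, -0.2649,  0.0958]), 0.46)]
key_stand [(array([ 0.4893, -0.2671, -0.0024]), 0.93)]
cork_mat [(array([ 0.4681,  0.2818, -0.0042]), 0.85)]
glass_jar [(array([0.4943, 0.1509, 0.0023]), 0.91)]
paint_tube [(array([ 0.4457, -0.1452, -0.0016]), 0.73)]
grey_eraser [(array([0.3907, 0.1471, 0.    ]), 0.62), (array([0.4757, 0.0154, 0.0425]), 0.35)]
```

Run:
```python
from h import *
a=cv2.imread('pics/top.png')
p=camera('top')
ks=px(p,[.487,-.266,.095]); so=px(p,[.478,.0115,.041]); ma=px(p,[.468,.285,.006]);print(ks,so,ma)
def crop(c,h,s):
    u,v=int(c[0]),int(c[1]); print(u-h,v-h); return cv2.resize(a[v-h:v+h,u-h:u+h],None,fx=s,fy=s,interpolation=cv2.INTER_CUBIC)
cv2.imwrite('pics/c.png',np.hstack([crop(ks,40,5),crop(so,26,400/52)]))
```

```text
(np.float64(353.0972338804086), np.float64(179.34542832223337)) (np.float64(241.60642689639474), np.float64(186.54439614253417)) (np.float64(139.9464225431734), np.float64(192.61060334693266))
313 139
215 160
```

View pics/top.png

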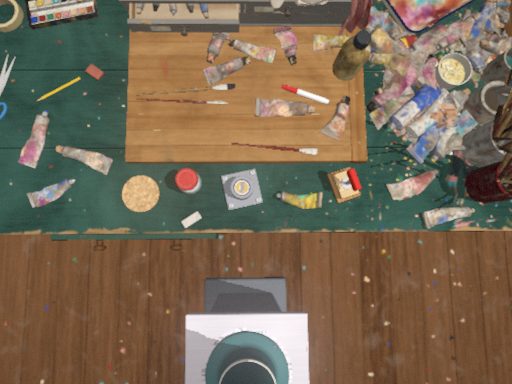

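View pics/c.png

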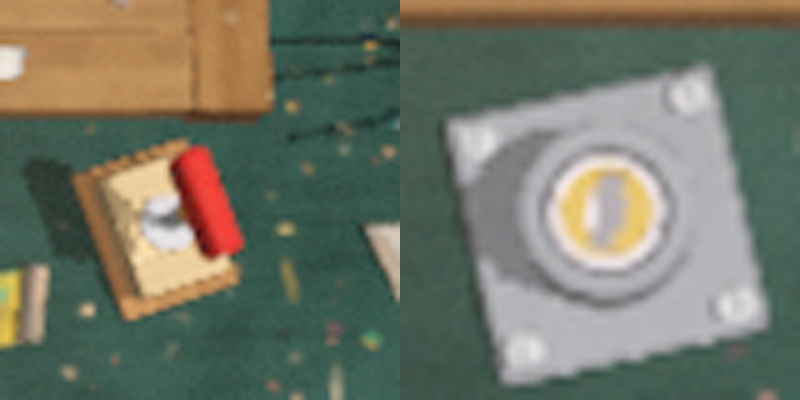

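```bash
cat >> h.py <<'E'
np.set_printoptions(precision=4,suppress=True)
def go(pos,yaw,s=None):
    s=s or monitor.sense(); A=R.from_euler('xyz',s['tcp_rot']); B=R.from_euler('xyz',[np.pi,0,np.radians(yaw)])
    r=(A.inv()*B).as_rotvec(degrees=True); d=A.inv().apply(np.array(pos)-s['tool_pos'])*1000
    print('row',np.round(r,2),np.round(d,1))
E
python3 -c "
from h import *
go([.44,.011,.23],20)"
```

```text
row [  0.    0.  135.2] [-394.8 -455.4  -15.4]
```

Call:
arm_command:
  steps:
    - [[0,0,135,-395,-455,-15,0],[0,0,135,-395,-455,-15,0],[0,0,135,-395,-455,-15,0],[0,0,135,-395,-455,-15,0],[0,0,135,-395,-455,-15,0],[0,0,135,-395,-455,-15,0],[0,0,135,-395,-455,-15,0],[0,0,135,-395,-455,-15,0],[0,0,135,-395,-455,-15,0],[0,0,135,-395,-455,-15,0],[0,0,135,-395,-455,-15,0],[0,0,135,-395,-455,-15,0],[0,0,135,-395,-455,-15,0],[0,0,135,-395,-455,-15,0],[0,0,135,-395,-455,-15,0],[0,0,135,-395,-455,-15,0],[0,0,135,-395,-455,-15,0],[0,0,135,-395,-455,-15,0],[0,0,135,-395,-455,-15,0],[0,0,135,-395,-455,-15,0]]

```text
time: 2.82
tool_pos: [0.4404, 0.0112, 0.2297]
tcp_rot: [-3.141, -0.0, 0.35]
contact_force: [-0.8, 0.2, 0.2]
gripper_width: 1.002
gripper_force: 0.0
```

```bash
cat >> h.py <<'E'
def fpx(p,w):
    c=(np.linalg.inv(p['T'])@np.r_[w,1])[:3]; t=np.arctan2(np.hypot(*c[:2]),c[2]); h=np.hypot(*c[:2])
    return p['fx']*t*c[0]/h+p['cx'],p['fy']*t*c[1]/h+p['cy']
def rect(p,cw,half,s,f=None):
    "orthophoto of plane z=cw[2]: up=+x, left=+y; s px per m"
    n=int(2*half*s); g=(np.arange(n)+.5)/s-half
    X=cw[0]-g[:,None]+0*g[None]; Y=cw[1]-g[None]+0*g[:,None]
    P=np.stack([X,Y,0*X+cw[2],0*X+1],-1)@np.linalg.inv(p['T']).T
    h=np.hypot(P[...,0],P[...,1]); t=np.arctan2(h,P[...,2])
    u=p['fx']*t*P[...,0]/h+p['cx']; v=p['fy']*t*P[...,1]/h+p['cy']
    return cv2.remap(cv2.cvtColor(p['color'],cv2.COLOR_RGB2BGR),u.astype('f4'),v.astype('f4'),cv2.INTER_CUBIC)
E
python3 - <<'E'
from h import *
s=monitor.sense(); print(s['time'],s['tool_pos'],s['tcp_rot'],s['q'])
p=camera('wrist'); save(p,'w1'); T=np.array(p['T']); print(p['fx'],T)
for n in ['mast_socket','blind_plug','keyway_face','key_grip','puller_key','cork_mat']:
    print(n,[(W(p,x['at']),round(x['confidence'],2)) for x in finder.tip_of(p,n)[:2]])
c=[.478,.0115,.0415]; print(fpx(p,c))
o=rect(p,c,.05,4000)
cv2.imwrite('pics/w1o.png',np.hstack([o,cv2.resize(cv2.imread('pics/w1.png'),(400,300)).copy() if 0 else cv2.copyMakeBorder(cv2.resize(cv2.imread('pics/w1.png'),(400,300)),0,100,0,0,0)]))
E
```

```text
2.8167 [0.4404 0.0112 0.2297] [-3.1415 -0.0005  0.3497] [-0.6779  0.0774  0.6158  2.1052 -0.0543  0.9734 -1.2541]
297.3186396354542 [[ 0.3422 -0.9003 -0.2689  0.5165]
 [-0.9396 -0.3282 -0.0969  0.0399]
 [-0.0011  0.2858 -0.9583  0.3993]
 [ 0.      0.      0.      1.    ]]
mast_socket [(array([ 0.4803,  0.0123, -0.0035]), 0.64)]
blind_plug [(array([0.4756, 0.0078, 0.0095]), 0.66), (array([ 0.4911, -0.2639,  0.0935]), 0.45)]
keyway_face [(array([0.4784, 0.0166, 0.0397]), 0.79), (array([0.4674, 0.2858, 0.0013]), 0.52)]
key_grip [(array([ 0.4913, -0.2638,  0.0945]), 0.95)]
puller_key [(array([ 0.4896, -0.2653,  0.0118]), 0.7)]
cork_mat [(array([0.4688, 0.2871, 0.0035]), 0.62), (array([0.479 , 0.0111, 0.0017]), 0.5)]
(np.float64(267.03844943120936), np.float64(146.21323267648575))
```

View pics/w1o.png

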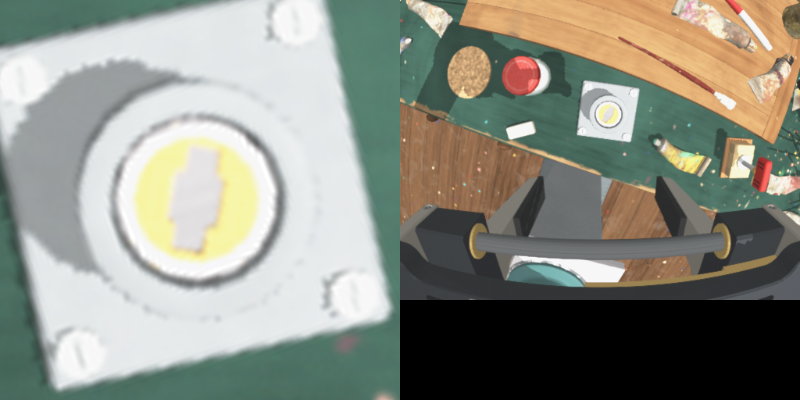

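```bash
python3 -c "
from h import *
go([.489,-.265,.19],20)"
```

```text
row [-0.   -0.01  0.27] [-50.1 276.1  39.6]
```

Call:
arm_command:
  steps:
    - [[0,0,0,-50,276,40,0],[0,0,0,-50,276,40,0],[0,0,0,-50,276,40,0],[0,0,0,-50,276,40,0],[0,0,0,-50,276,40,0],[0,0,0,-50,276,40,0],[0,0,0,-50,276,40,0],[0,0,0,-50,276,40,0],[0,0,0,-50,276,40,0],[0,0,0,-50,276,40,0]]

```text
time: 4.0
tool_pos: [0.4886, -0.2643, 0.1892]
tcp_rot: [-3.141, 0.001, 0.353]
contact_force: [-0.2, 0.4, 0.4]
gripper_width: 1.0
gripper_force: 0.0
```

Run:
```python
from h import *
s=monitor.sense(); print(s['time'],s['tool_pos'],s['tcp_rot'],s['contact_force'],s['torque'])
p=camera('wrist'); save(p,'w2'); T=np.array(p['T']); print(T)
for n in ['key_stand','key_grip','puller_key']:
    print(n,[(W(p,x['at']),round(x['confidence'],2)) for x in finder.tip_of(p,n)[:2]])
c=[.489,-.265,.1085]; print(fpx(p,c))
o=rect(p,c,.06,3000)
hsv=cv2.cvtColor(o,cv2.COLOR_BGR2HSV); m=((hsv[...,1]>150)&((hsv[...,0]<8)|(hsv[...,0]>172))).astype('u1')
k=cv2.connectedComponentsWithStats(m)
i=1+np.argmax(k[2][1:,4]); print(k[2][i],k[3][i]); q=cv2.minAreaRect(cv2.findNonZero((k[1]==i).astype('u1'))); print(q)
cv2.polylines(o,[np.int32(cv2.boxPoints(q))],1,(255,0,0))
cv2.imwrite('pics/w2o.png',np.hstack([o,cv2.copyMakeBorder(cv2.resize(cv2.imread('pics/w2.png'),(420,315)),0,len(o)-315,0,0,0)]))
```

```text
4.0 [ 0.4886 -0.2643  0.1892] [-3.1406  0.0005  0.3531] [-0.1668  0.4343  0.418 ] [0.0375 0.1478 0.0012]
[[ 0.3454 -0.8988 -0.2698  0.5647]
 [-0.9384 -0.3315 -0.0972 -0.2354]
 [-0.002   0.2868 -0.958   0.3586]
 [ 0.      0.      0.      1.    ]]
key_stand [(array([ 0.4893, -0.2658, -0.0019]), 0.81)]
key_grip [(array([ 0.4902, -0.2666,  0.0935]), 0.64)]
puller_key [(array([ 0.4896, -0.2647,  0.0094]), 0.85)]
(np.float64(257.90622611475226), np.float64(201.36193667198486))
[ 138   87   88  170 6103] [178.5435 169.8447]
((181.15000915527344, 170.9499969482422), (174.55772399902344, 45.853023529052734), 71.56504821777344)
```

View pics/w2o.png

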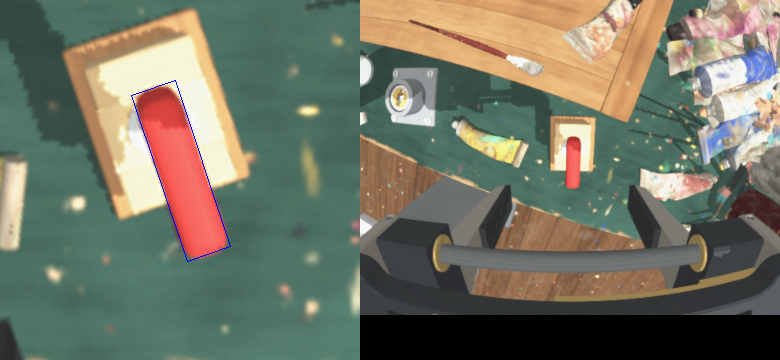

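```bash
python3 -c "
from h import *
go([.490,-.2655,.0775],18.5)"
```

```text
row [-0.03 -0.06  1.86] [ -0.2   2.4 112.4]
```

Call:
arm_command:
  steps:
    - [[0,0,1.8,0,2.4,0,0],[0,0,1.8,0,2.4,30,0],[0,0,1.8,0,2.4,60,0],[0,0,1.8,0,2.4,85,0],[0,0,1.8,0,2.4,102,0],[0,0,1.8,0,2.4,112,0],[0,0,1.8,0,2.4,112,0],[0,0,1.8,0,2.4,112,0],[0,0,1.8,0,2.4,112,1],[0,0,1.8,0,2.4,112,1],[0,0,1.8,0,2.4,112,1],[0,0,1.8,0,2.4,112,1],[0,0,1.8,0,2.4,112,1],[0,0,1.8,0,2.4,112,1],[0,0,1.8,0,2.4,112,1],[0,0,1.8,0,2.4,112,1],[0,0,1.8,0,2.4,112,1],[0,0,1.8,0,2.4,112,1]]

```text
time: 5.7
tool_pos: [0.4895, -0.2672, 0.0776]
tcp_rot: [-3.142, 0.0, 0.321]
contact_force: [0.0, -0.5, 0.5]
gripper_width: 0.298
gripper_force: 0.0
```

Run:
```python
from h import *
s=monitor.sense(); print(s)
```

```text
{'time': 5.7, 'q': array([-0.0526,  0.5627,  0.6388,  1.9648, -0.4763,  0.7669, -0.3857]), 'joint_vel': array([-0.0017, -0.001 ,  0.0005, -0.0005, -0.    ,  0.0011, -0.0008]), 'tau': array([ -0.0042, -44.3506,   8.3122, -17.1853,  -0.0443,  -0.014 ,
        -0.0004]), 'tool_pos': array([ 0.4895, -0.2672,  0.0776]), 'tcp_rot': array([-3.1415,  0.    ,  0.3211]), 'contact_force': array([ 0.0347, -0.5065,  0.5035]), 'torque': array([-0.0422,  0.2187, -0.0072]), 'gripper_force': 0.0, 'gripper_width': 0.298368516629709}
```

Call:
arm_command:
  steps:
    - [[0,0,0,0,0,0,1],[0,0,0,0,0,0,1],[0,0,0,0,0,0,1],[0,0,0,0,0,0,1],[0,0,0,0,0,0,1],[0,0,0,0,0,0,1],[0,0,0,0,0,0,1],[0,0,0,0,0,0,1]]

```text
time: 6.37
tool_pos: [0.4896, -0.2673, 0.0776]
tcp_rot: [3.141, -0.0, 0.321]
contact_force: [0.3, -0.2, -0.5]
gripper_width: 0.173
gripper_force: 30.0
```

Run:
```python
from h import *
s=monitor.sense(); print(s)
go([.449,-.2655,.15],18.4)
go([.478,.011,.137],-11)
```

```text
{'time': 6.3667, 'q': array([-0.0527,  0.5627,  0.6389,  1.9647, -0.4763,  0.7667, -0.3857]), 'joint_vel': array([-0.0001,  0.0006,  0.0001, -0.0014,  0.0009, -0.0003,  0.0004]), 'tau': array([ -0.2218, -44.6007,   8.1306, -17.1167,  -0.1049,   0.1876,
        -0.0006]), 'tool_pos': array([ 0.4896, -0.2673,  0.0776]), 'tcp_rot': array([ 3.1415, -0.    ,  0.3211]), 'contact_force': array([ 0.3232, -0.2239, -0.4976]), 'torque': array([-0.1708,  0.1097,  0.0267]), 'gripper_force': 29.9999038875103, 'gripper_width': 0.17251411259004037}
row [ 0.01 -0.   -0.  ] [-37.9 -14.5 -72.4]
row [ 0.01 -0.   29.4 ] [  76.8 -267.7  -59.5]
```

Call:
arm_command:
  steps:
    - [[0,0,0,0,0,-10,1],[0,0,0,0,0,-35,1],[0,0,0,0,0,-70,1],[0,0,0,0,0,-93,1],[0,0,29.4,77,-268,-93,1],[0,0,29.4,77,-268,-93,1],[0,0,29.4,77,-268,-93,1],[0,0,29.4,77,-268,-93,1],[0,0,29.4,77,-268,-93,1],[0,0,29.4,77,-268,-93,1],[0,0,29.4,77,-268,-93,1],[0,0,29.4,77,-268,-93,1],[0,0,29.4,77,-268,-93,1],[0,0,29.4,77,-268,-93,1],[0,0,29.4,77,-268,-93,1],[0,0,29.4,77,-268,-93,1]]

```text
time: 7.7
tool_pos: [0.4781, 0.0097, 0.1708]
tcp_rot: [3.142, -0.0, -0.195]
contact_force: [-0.7, -0.1, -0.8]
gripper_width: 0.172
gripper_force: 30.0
```

Run:
```python
from h import *
s=monitor.sense(); print(s['time'],s['tool_pos'],s['tcp_rot'],s['contact_force'],s['torque'],s['gripper_width'])
for c in ['wrist','top','scene']:
    p=camera(c); save(p,'k_'+c)
    for n in ['keyway_face','puller_key','key_grip','key_lugs']:
        print(c,n,[(W(p,x['at']),round(x['confidence'],2)) for x in finder.tip_of(p,n)[:2]])
    if c=='wrist':
        print(fpx(p,[.478,.011,.101]),fpx(p,[.478,.011,.0415]))
        o=rect(p,[.478,.011,.0415],.035,400/.07)
        u,v=map(int,fpx(p,[.478,.011,.08])); w=cv2.imread('pics/k_wrist.png')[v-75:v+75,u-75:u+75]
        cv2.imwrite('pics/k.png',np.hstack([o,cv2.resize(w,(400,400),interpolation=cv2.INTER_CUBIC)]))
```

```text
7.7 [0.4781 0.0097 0.1708] [ 3.1415 -0.0002 -0.1952] [-0.6662 -0.065  -0.7657] [-0.075   0.1887  0.0428] 0.17212518771298185
wrist keyway_face [(array([0.4809, 0.0146, 0.0403]), 0.94)]
wrist puller_key [(array([0.4807, 0.0099, 0.1095]), 0.85)]
wrist key_grip [(array([0.4784, 0.0157, 0.1884]), 0.85)]
wrist key_lugs [(array([0.4786, 0.0128, 0.1094]), 0.89)]
(np.float64(255.36112691769523), np.float64(205.18790979958263)) (np.float64(255.45823785713645), np.float64(186.8283394621978))
top keyway_face []
top puller_key []
top key_grip []
top key_lugs []
scene keyway_face [(array([0.4764, 0.0167, 0.0426]), 0.55)]
scene puller_key [(array([0.4763, 0.007 , 0.0957]), 0.59)]
scene key_grip [(array([0.4791, 0.0135, 0.1899]), 0.49)]
scene key_lugs [(array([0.4746, 0.0144, 0.1098]), 0.66)]
```

View pics/k.png

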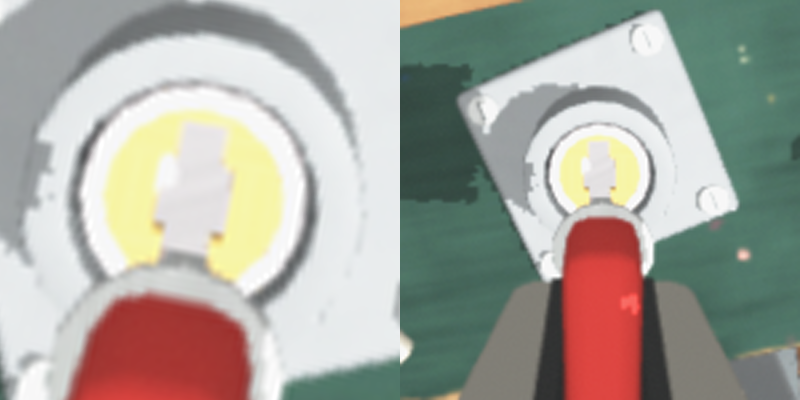

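Run:
```python
from h import *
s=monitor.sense(); t=s['tool_pos']
p=camera('wrist')
S=400/.05
o1=rect(p,[t[0],t[1],t[2]-.069+.0235],.025,S)
cv2.circle(o1,(200,200),int(.015*S),(255,0,0),1)
o2=rect(p,[.478,.011,.0415],.025,S)
# slot: low saturation within insert
hsv=cv2.cvtColor(o2,cv2.COLOR_BGR2HSV)
y=((hsv[...,1]>60)&(hsv[...,0]>15)&(hsv[...,0]<35)).astype('u1')
cs=max(cv2.findContours(y,0,2)[0],key=cv2.contourArea); c,r=cv2.minEnclosingCircle(cs); print('yellow circle',c,r/S)
def slot(o,S,cen):
    hsv=cv2.cvtColor(o,cv2.COLOR_BGR2HSV); yy,xx=np.mgrid[:o.shape[0],:o.shape[1]]
    d=np.hypot(xx-cen[0],yy-cen[1])/S
    m=(hsv[...,1]<60)&(d<.0135)&(d>.0075)&(yy<cen[1])
    m2=(hsv[...,1]<60)&(d<.0135)&(d>.0075)&(yy>cen[1])
    A=np.array([xx[m].mean(),yy[m].mean()]);B=np.array([xx[m2].mean(),yy[m2].mean()])
    print('slot ends',A,B,'mid',(A+B)/2,'yaw',-np.degrees(np.arctan2(A[0]-B[0],B[1]-A[1])),m.sum()/S**2*1e6,m2.sum()/S**2*1e6)
    print([(round(-np.degrees(np.arctan2(X[0]-cen[0],cen[1]-X[1])),1)) for X in(A,)],'lower',round(-np.degrees(np.arctan2(cen[0]-B[0],B[1]-cen[1])),1))
slot(o2,S,(191,197))
w=cv2.imread('pics/w1o.png')[:400,:400]; slot(w,4000,(197,200))
cv2.imwrite('pics/k2.png',np.hstack([o1,o2]))
```

```text
yellow circle (190.5067596435547, 200.77516174316406) 0.01569426918029785
slot ends [199.5915 122.6061] [173.476  274.9179] mid [186.5338 198.762 ] yaw -9.729382419583214 66.328125 52.71875
[np.float64(-6.6)] lower -12.7
slot ends [198.3593 162.2672] [185.6811 236.0839] mid [192.0202 199.1755] yaw -9.7456445070743 61.75 49.1875
[np.float64(-2.1)] lower -17.4
```

View pics/k2.png

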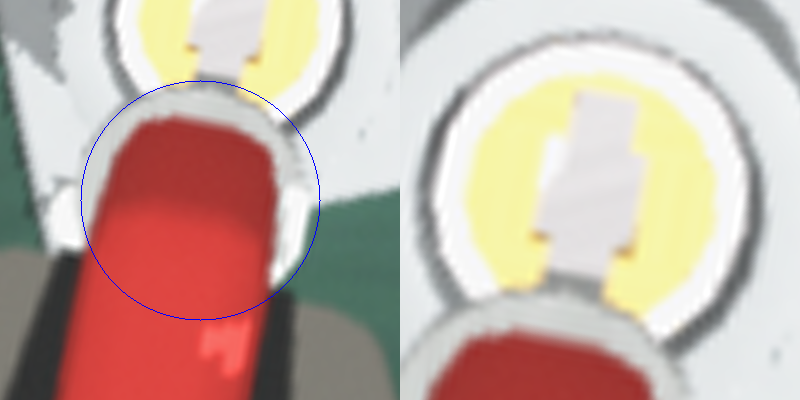

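```bash
python3 -c "
from h import *
go([.4781,.0117,.112],-9.6)"
```

```text
row [-0.  -0.  -1.4] [ 0.  -0.3 58.6]
```

Call:
arm_command:
  steps:
    - [[0,0,-1.4,0,-0.4,20,1],[0,0,-1.4,0,-0.4,40,1],[0,0,-1.4,0,-0.4,52,1],[0,0,-1.4,0,-0.4,57,1],[0,0,-1.4,0,-0.4,57,1],[0,0,-1.4,0,-0.4,57,1]]

```text
time: 9.0
tool_pos: [0.4784, 0.0116, 0.1139]
tcp_rot: [3.141, -0.0, -0.168]
contact_force: [0.5, -0.7, -0.2]
gripper_width: 0.172
gripper_force: 30.0
```

Call:
arm_command:
  steps:
    - [[0,0,0,0,0,1,1],[0,0,0,0,0,2,1],[0,0,0,0,0,3,1],[0,0,0,0,0,4,1],[0,0,0,0,0,4,1]]

```text
time: 9.42
tool_pos: [0.4782, 0.0119, 0.1097]
tcp_rot: [-3.141, -0.0, -0.167]
contact_force: [0.3, 0.2, -0.7]
gripper_width: 0.174
gripper_force: 30.0
```

Call:
arm_command:
  steps:
    - [[0,0,0,0,0,1,1],[0,0,0,0,0,2,1],[0,0,0,0,0,3,1],[0,0,0,0,0,4,1],[0,0,0,0,0,5,1],[0,0,0,0,0,5,1]]

```text
time: 9.92
tool_pos: [0.4779, 0.0118, 0.1044]
tcp_rot: [3.141, 0.0, -0.168]
contact_force: [-0.5, -0.6, -1.2]
gripper_width: 0.176
gripper_force: 30.0
```

Call:
arm_command:
  steps:
    - [[0,0,0,0,0,0.5,1],[0,0,0,0,0,1,1],[0,0,0,0,0,1.5,1],[0,0,0,0,0,2,1],[0,0,0,0,0,2.5,1],[0,0,0,0,0,2.5,1]]

```text
time: 10.42
tool_pos: [0.4781, 0.0118, 0.102]
tcp_rot: [3.142, 0.0, -0.168]
contact_force: [0.2, -0.2, -0.5]
gripper_width: 0.172
gripper_force: 30.0
```

Call:
arm_command:
  steps:
    - [[0,0,0,0,0,0.7,1],[0,0,0,0,0,1.4,1],[0,0,0,0,0,2.1,1],[0,0,0,0,0,2.8,1],[0,0,0,0,0,3.5,1],[0,0,0,0,0,3.5,1]]

```text
time: 10.92
tool_pos: [0.478, 0.0118, 0.0985]
tcp_rot: [3.141, 0.0, -0.168]
contact_force: [0.1, -0.2, -2.1]
gripper_width: 0.172
gripper_force: 30.0
```

Call:
arm_command:
  steps:
    - [[0,0,0,0,0,0.8,1],[0,0,0,0,0,1.6,1],[0,0,0,0,0,2.4,1],[0,0,0,0,0,3.2,1],[0,0,0,0,0,4,1],[0,0,0,0,0,4.8,1],[0,0,0,0,0,5.4,1],[0,0,0,0,0,5.4,1]]

```text
time: 11.58
tool_pos: [0.478, 0.0117, 0.0931]
tcp_rot: [3.141, 0.0, -0.168]
contact_force: [-0.0, 0.1, -0.7]
gripper_width: 0.17
gripper_force: 30.0
```

Call:
arm_command:
  steps:
    - [[0,0,0,0,0,0.5,1],[0,0,0,0,0,1,1],[0,0,0,0,0,1,1],[0,0,-4,0,0,1,1],[0,0,-8,0,0,1,1],[0,0,-12,0,0,1,1],[0,0,-16,0,0,1,1],[0,0,-20,0,0,1,1],[0,0,-20,0,0,1,1]]

```text
time: 12.33
tool_pos: [0.4782, 0.0118, 0.0923]
tcp_rot: [-3.141, -0.0, 0.183]
contact_force: [0.7, 0.2, -0.4]
gripper_width: 0.169
gripper_force: 30.0
```

```bash
python3 -c "
from h import *
print(monitor.sense())"
```

```text
{'time': 12.3333, 'q': array([-0.6368,  0.4149,  0.6573,  2.1445, -0.3929,  0.7001, -1.1027]), 'joint_vel': array([-0.0129,  0.0055,  0.0195, -0.0003, -0.0183,  0.0047, -0.0883]), 'tau': array([  0.1782, -35.8691,   5.7684, -16.8992,   0.0922,  -0.0832,
         0.5944]), 'tool_pos': array([0.4782, 0.0118, 0.0923]), 'tcp_rot': array([-3.1412, -0.0003,  0.1831]), 'contact_force': array([ 0.6753,  0.2225, -0.4219]), 'torque': array([ 0.0502,  0.0787, -0.0266]), 'gripper_force': 29.99880261719227, 'gripper_width': 0.16928884107300848}
```

Call:
arm_command:
  steps:
    - [[0,0,-4,0,0,0,1],[0,0,-8,0,0,0,1],[0,0,-12,0,0,0,1],[0,0,-16,0,0,0,1],[0,0,-20,0,0,0,1],[0,0,-24,0,0,0,1],[0,0,-28,0,0,0,1],[0,0,-30,0,0,0,1],[0,0,-30,0,0,0,1]]

```text
time: 13.08
tool_pos: [0.4781, 0.0117, 0.0922]
tcp_rot: [-3.142, -0.0, 0.704]
contact_force: [-0.5, 0.1, -1.3]
gripper_width: 0.174
gripper_force: 30.0
```

```bash
python3 -c "
from h import *
print(monitor.sense())"
```

```text
{'time': 13.0833, 'q': array([-0.5316,  0.3903,  0.5247,  2.1386, -0.3067,  0.6841, -0.6665]), 'joint_vel': array([-0.0069,  0.0029,  0.0127, -0.0009, -0.0079,  0.0005, -0.0429]), 'tau': array([  0.1299, -36.7681,   4.4925, -17.0863,   0.024 ,  -0.0402,
         0.3443]), 'tool_pos': array([0.4781, 0.0117, 0.0922]), 'tcp_rot': array([-3.1415, -0.0002,  0.7038]), 'contact_force': array([-0.4635,  0.131 , -1.2739]), 'torque': array([-0.1068,  0.0803,  0.0183]), 'gripper_force': 29.99921813607216, 'gripper_width': 0.17377146709911737}
```

Call:
arm_command:
  steps:
    - [[0,0,0,0,0,-0.6,1],[0,0,0,0,0,-1.2,1],[0,0,0,0,0,-1.8,1],[0,0,0,0,0,-2.4,1],[0,0,0,0,0,-3,1],[0,0,0,0,0,-3.6,1],[0,0,0,0,0,-4.2,1],[0,0,0,0,0,-4.8,1]]

```text
time: 13.75
tool_pos: [0.4773, 0.0118, 0.0965]
tcp_rot: [-3.141, 0.001, 0.705]
contact_force: [0.1, -0.4, -14.4]
gripper_width: 0.172
gripper_force: 30.0
```

```bash
python3 -c "
from h import *
s=monitor.sense();print(s['contact_force'],s['torque'],s['tool_pos'],s['tcp_rot'],s['tau'])"
```

```text
[  0.0675  -0.4215 -14.3695] [-0.0109 -0.0737  0.0173] [0.4773 0.0118 0.0965] [-3.1407  0.0014  0.7051] [  0.0268 -41.6332   5.5467 -20.5539   0.0058   0.259    0.0091]
```

Call:
arm_command:
  steps:
    - [[0,0,0,0,0,-0.8,1],[0,0,0,0,0,-1.6,1],[0,0,0,0,0,-2.4,1],[0,0,0,0,0,-3.2,1],[0,0,0,0,0,-4,1],[0,0,0,0,0,-4.8,1],[0,0,0,0,0,-5.6,1],[0,0,0,0,0,-6.4,1]]

```text
time: 14.42
tool_pos: [0.478, 0.0118, 0.1035]
tcp_rot: [-3.141, 0.0, 0.705]
contact_force: [-0.0, -0.3, -16.0]
gripper_width: 0.171
gripper_force: 30.0
```

Call:
arm_command:
  steps:
    - [[0,0,0,0,0,-0.8,1],[0,0,0,0,0,-1.6,1],[0,0,0,0,0,-2.4,1],[0,0,0,0,0,-3.2,1],[0,0,0,0,0,-4,1],[0,0,0,0,0,-4.8,1],[0,0,0,0,0,-5.6,1],[0,0,0,0,0,-6.4,1],[0,0,0,0,0,-7.2,1],[0,0,0,0,0,-8,1]]

```text
time: 15.25
tool_pos: [0.4781, 0.0118, 0.1115]
tcp_rot: [3.142, -0.0, 0.705]
contact_force: [-0.0, 0.2, -14.6]
gripper_width: 0.17
gripper_force: 30.0
```

Call:
arm_command:
  steps:
    - [[0,0,0,0,0,-1,1],[0,0,0,0,0,-2,1],[0,0,0,0,0,-3,1],[0,0,0,0,0,-4,1],[0,0,0,0,0,-5,1],[0,0,0,0,0,-6,1],[0,0,0,0,0,-7,1],[0,0,0,0,0,-8,1],[0,0,0,0,0,-9,1],[0,0,0,0,0,-10,1],[0,0,0,0,0,-11,1],[0,0,0,0,0,-12,1],[0,0,0,0,0,-13,1],[0,0,0,0,0,-14,1],[0,0,0,0,0,-14,1]]

```text
time: 16.5
tool_pos: [0.4784, 0.0118, 0.1256]
tcp_rot: [3.141, -0.001, 0.705]
contact_force: [-0.3, 0.6, -2.4]
gripper_width: 0.175
gripper_force: 30.0
```

Call:
arm_command:
  steps:
    - [[0,0,0,0,0,-5,1],[0,0,0,0,0,-12,1],[0,0,0,0,0,-22,1],[0,0,0,0,0,-34,1],[0,0,0,0,0,-46,1],[0,0,0,0,0,-58,1],[0,0,0,0,0,-68,1],[0,0,0,0,0,-75,1],[0,0,0,0,0,-78,1],[0,0,0,0,0,-80,1],[0,0,0,0,0,-80,1],[0,0,0,0,0,-80,1]]

```text
time: 17.5
tool_pos: [0.4778, 0.0118, 0.205]
tcp_rot: [-3.141, 0.001, 0.705]
contact_force: [0.2, -0.3, -3.5]
gripper_width: 0.171
gripper_force: 30.0
```

Run:
```python
from h import *
s=monitor.sense(); print(s['tool_pos'],s['tcp_rot'],s['contact_force'])
p=camera('scene'); save(p,'lift')
u,v=map(int,px(p,[.478,.012,.15])); 
cv2.imwrite('pics/liftc.png',cv2.resize(cv2.imread('pics/lift.png')[v-70:v+90,max(u-80,0):u+80],None,fx=3,fy=3))
go([.468,.286,s['tool_pos'][2]],np.degrees(s['tcp_rot'][2]))
```

```text
[0.4778 0.0118 0.205 ] [-3.1412  0.0007  0.7051] [ 0.196  -0.2921 -3.4816]
row [-0.02  0.05 -0.  ] [ 170.3 -215.2   -0.2]
```

View pics/liftc.png

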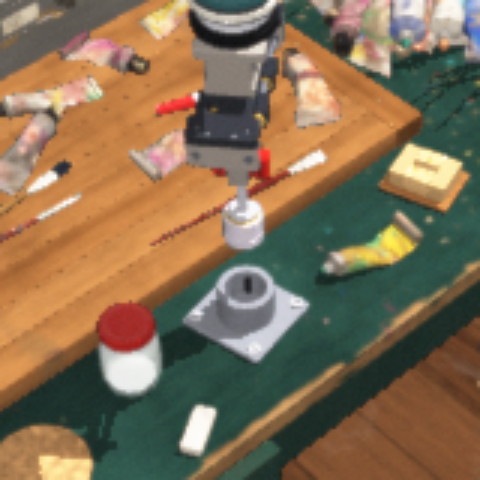

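The plug (crop ~(243,225)) hangs upright on the key above the empty socket, and the jar sits to the left at ~(128,345). I'll carry it over to the mat next.

Call:
arm_command:
  steps:
    - [[0,0,0,6,-8,0,1],[0,0,0,17,-22,0,1],[0,0,0,31,-40,0,1],[0,0,0,47,-60,0,1],[0,0,0,63,-80,0,1],[0,0,0,79,-100,0,1],[0,0,0,95,-120,0,1],[0,0,0,111,-140,0,1],[0,0,0,127,-160,0,1],[0,0,0,142,-180,0,1],[0,0,0,154,-195,0,1],[0,0,0,163,-206,0,1],[0,0,0,168,-212,0,1],[0,0,0,170,-215,0,1],[0,0,0,170,-215,0,1],[0,0,0,170,-215,0,1],[0,0,0,170,-215,0,1]]

```text
time: 18.97
tool_pos: [0.4685, 0.2843, 0.2054]
tcp_rot: [3.141, 0.0, 0.703]
contact_force: [-0.7, 0.1, -3.6]
gripper_width: 0.176
gripper_force: 30.0
```

Run:
```python
from h import *
s=monitor.sense(); print(s['tool_pos'],s['tcp_rot'],s['contact_force'],s['q'])
for c in ['wrist','scene']:
  p=camera(c)
  for n in ['cork_mat','blind_plug','puller_key']:
    print(c,n,[(W(p,x['at']),round(x['confidence'],2)) for x in finder.tip_of(p,n)[:2]])
  if c=='wrist':
    o=rect(p,[.468,.286,.006],.07,400/.14); cv2.circle(o,(200,200),int(.05*400/.14),(255,0,0),1); cv2.imwrite('pics/mat.png',o)
```

```text
[0.4685 0.2843 0.2054] [3.1412 0.0003 0.7031] [-0.6666  0.1072 -3.6198] [-0.9761  0.3168  0.4513  1.8883 -0.1646  0.973  -1.3189]
wrist cork_mat [(array([0.467 , 0.2879, 0.1531]), 0.61), (array([0.4687, 0.2864, 0.0011]), 0.6)]
wrist blind_plug [(array([0.4685, 0.2814, 0.1242]), 0.94)]
wrist puller_key [(array([0.471 , 0.2857, 0.14  ]), 0.7)]
scene cork_mat [(array([ 0.4693,  0.283 , -0.0035]), 0.84)]
scene blind_plug [(array([0.4655, 0.2838, 0.1257]), 0.7)]
scene puller_key [(array([0.4648, 0.2793, 0.1328]), 0.73), (array([ 0.3923,  0.1474, -0.0007]), 0.41)]
```

View pics/mat.png

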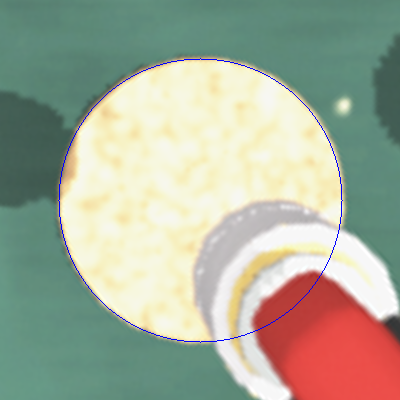

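Call:
arm_command:
  steps:
    - [[0,0,0,0,0,8,1],[0,0,0,0,0,22,1],[0,0,0,0,0,38,1],[0,0,0,0,0,54,1],[0,0,0,0,0,70,1],[0,0,0,0,0,84,1],[0,0,0,0,0,95,1],[0,0,0,0,0,103,1],[0,0,0,0,0,108,1],[0,0,0,0,0,111,1],[0,0,0,0,0,111,1],[0,0,0,0,0,111,1]]

```text
time: 20.37
tool_pos: [0.4686, 0.2859, 0.0948]
tcp_rot: [3.142, -0.001, 0.705]
contact_force: [-0.3, -1.1, -3.4]
gripper_width: 0.174
gripper_force: 30.0
```

Call:
arm_command:
  steps:
    - [[0,0,0,0,0,0.5,1],[0,0,0,0,0,1,1],[0,0,0,0,0,1.5,1],[0,0,0,0,0,2,1],[0,0,0,0,0,2.5,1],[0,0,0,0,0,3,1],[0,0,0,0,0,3.5,1],[0,0,0,0,0,4,1],[0,0,0,0,0,4.5,1],[0,0,0,0,0,5,1],[0,0,0,0,0,5,1]]

```text
time: 21.28
tool_pos: [0.4682, 0.2857, 0.0893]
tcp_rot: [3.142, 0.0, 0.705]
contact_force: [0.9, -1.0, -3.2]
gripper_width: 0.176
gripper_force: 30.0
```

Call:
arm_command:
  steps:
    - [[0,0,0,0,0,0.4,1],[0,0,0,0,0,0.8,1],[0,0,0,0,0,1.2,1],[0,0,0,0,0,1.5,1],[0,0,0,0,0,1.5,1],[0,0,0,0,0,1.5,1]]

```text
time: 21.78
tool_pos: [0.4683, 0.2857, 0.088]
tcp_rot: [3.142, -0.0, 0.705]
contact_force: [-0.1, -0.6, -1.3]
gripper_width: 0.178
gripper_force: 30.0
```

Call:
arm_command:
  steps:
    - [[0,0,0,0,0,0.4,1],[0,0,0,0,0,0.7,1],[0,0,0,0,0,0.7,1],[0,0,0,0,0,0.7,0.7],[0,0,0,0,0,0.7,0.6],[0,0,0,0,0,0.7,0.5],[0,0,0,0,0,0.7,0.3],[0,0,0,0,0,0.7,0.2],[0,0,0,0,0,0.7,0.2],[0,0,0,0,0,0.7,0.2],[0,0,0,0,0,0.7,0.2],[0,0,0,0,0,0.7,0.2]]

```text
time: 22.78
tool_pos: [0.4682, 0.2857, 0.0872]
tcp_rot: [3.142, 0.0, 0.705]
contact_force: [-0.0, -0.8, 0.1]
gripper_width: 0.789
gripper_force: 0.0
```

Run:
```python
from h import *
s=monitor.sense(); print(s['tool_pos'],s['contact_force'],s['torque'],s['gripper_width'])
```

```text
[0.4682 0.2857 0.0872] [-0.0398 -0.7729  0.0693] [-0.0255  0.115   0.0198] 0.7885216264174966
```

Released. Next I'll move straight up and check.

Call:
arm_command:
  steps:
    - [[0,0,0,0,0,-5,0.2],[0,0,0,0,0,-20,0.2],[0,0,0,0,0,-45,0.2],[0,0,0,0,0,-75,0.2],[0,0,0,0,0,-105,0.2],[0,0,0,0,0,-130,0.2],[0,0,0,0,0,-140,0.2],[0,0,0,0,0,-140,0.2],[0,0,0,0,0,-140,0.2],[0,0,0,0,0,-140,0.2]]

```text
time: 23.62
tool_pos: [0.4673, 0.2852, 0.2256]
tcp_rot: [-3.141, 0.003, 0.705]
contact_force: [0.4, 0.3, -0.3]
gripper_width: 0.797
gripper_force: 0.0
```

Run:
```python
from h import *
p=camera('scene'); save(p,'fin')
for n in ['cork_mat','blind_plug','puller_key','key_grip']:
    print(n,[(W(p,x['at']),round(x['confidence'],2)) for x in finder.tip_of(p,n)[:2]])
u,v=map(int,px(p,[.468,.286,.05])); u=max(u,60)
cv2.imwrite('pics/finc.png',cv2.resize(cv2.imread('pics/fin.png')[v-70:v+60,u-60:u+70],None,fx=4,fy=4))
```

```text
cork_mat [(array([ 0.4669,  0.2831, -0.0042]), 0.93)]
blind_plug [(array([0.4664, 0.2822, 0.0058]), 0.66), (array([0.4671, 0.2913, 0.0237]), 0.38)]
puller_key [(array([0.4648, 0.2803, 0.0164]), 0.84), (array([ 0.4765,  0.013 , -0.003 ]), 0.29)]
key_grip [(array([0.4705, 0.2861, 0.1053]), 0.55)]
```

View pics/finc.png

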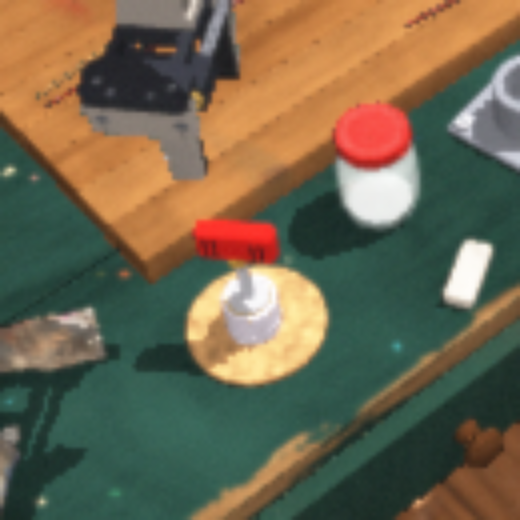

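The plug stands upright at about (252,312), centred on the mat. The key is in it, the gripper is clear above, and the jar and eraser haven't moved.

```bash
python3 -c "
from h import *
print(ticket.hand_in())"
```

```text
the job is handed in; nothing more can be done
None
```

I drew the plug from the socket on the locked key and stood it upright at the centre of the cork mat with the key still in it, then handed the job in after about 24 s of the 67 s; the hand-in gave no verdict.

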